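# Jars by height along the step shelf

### The arm

A 6-joint arm with a two-finger parallel gripper is mounted at the origin on the work surface. World frame = base frame: x ahead of the robot, y to its left, z up, the work surface at z = 0. Lengths are in m, angles in rad, forces in N, time in s.
With the tool pointing down it reaches from about 0.3 to 0.75 m from the base axis. Payload 8.5 kg.
Tool frame: the origin (TCP) lies on the centre line of the jaws, within the pads' length; the fingertips stand 19 mm ahead of it and the grasp point (between the pads) is the TCP; x points along the fingers, z is the direction in which the jaws open and shut, and the axes are right-handed (so a half turn about x gives the same grasp; the last joint's range is limited). The gripper opens to 85 mm and grips with 20 to 120 N. Pads are 22 mm wide; open, the fingers measure 114 mm over their backs; the gripper's body (76 mm by 85 mm) begins 54 mm behind the grasp point. The pads swing forward as they close: fully open they stand 13 mm farther back than shut.
Start: joints at [-0.215, 0.381, 1.297, -0, 1.464, -0.215], TCP at [0.55, 0, 0.25] pointing down, gripper open.
Joint ranges: [-3.11, 3.11], [-0.89, 2.33], [0.22, 2.48], [-1.42, 4.56], [0.17, 2.85], [-2.88, 2.88]. Speed limits (rad/s): [2.39, 2.39, 3.14, 3.14, 3.14, 3.14].

### API

Orientations are given as a rotation vector (axis times angle).
In Python, from station import state, read_camera, sign_off gives the robot as it stands. The module is installed in compiled form; this text tells all that it offers.
- The arm moves only by the tool arm_command, never from a script. Its argument "moves" is a list of rows, each an object of numbers: "x", "y", "z": the shift along the tool's x, y, z in cm; "wx", "wy", "wz": the turn, a rotation vector about the tool's x, y, z in rad. In form: [{"x": .., "y": .., "z": .., "wx": .., "wy": .., "wz": ..}, ...]. A call has 1 to 20 rows; each row is the pose to reach, as a shift and turn from the pose commanded when the call began, along the tool's axes at that moment; what a row does not reach only later rows make up. A row lasts 1/10 s, in which the tool goes at most 50 mm and 8.59 degrees, less where a joint would pass 70% of its speed; a pose out of reach is approached as far as the arm can. A call with a gripper value outside its range is refused whole. "claw" is the closure in counts, from 0 (fully open) to 255 (shut), set as the call begins (left out, the last holds). The fingers move at their own pace and stop on an object; "newtons" is the grip in N (left out, the last holds). Time passes only in rows, so rows that repeat a pose let the fingers close. It gives the time, the measured TCP pose, the force and the opening at its end, in the units of the state.
- state(): the state, without advancing time (a new reading comes with each control period).
- read_camera(name): name is "scene" or "side" or "wrist"; returns a dict with "img" (384x512x3 uint8, red, green, blue), "fx", "fy", "cx", "cy" (pixels), "position" and "attitude" of the camera in the world. Camera axes: x right, y down, z forward; pixel columns grow to the right and rows downward; lengths in m; the calibration is good to about 2 mm. A picture is of the moment at which its call begins. There is no depth.
- sign_off(): hands the job in, once; it reports no verdict.
The state is a dict: "time": time; "joints": joint angles; "qvel": joint speeds; "joint_efforts": joint torques, N m; "ee_pos": TCP position; "tcp_rot": TCP orientation; "wrist_force": force on the tool from outside, world axes, zero at the start; "ft_torque": the same for the moment, N m; "opening": finger opening in m.
Only numpy, scipy, OpenCV 4.12 (cv2) and the standard library are available. Lean on these libraries where they do the work, as an engineer would, in place of code of your own. Each camera call takes 0.05 s, during which the arm holds its last target. There are 200 camera calls.

### The job

Line up the four clamp-lid glass jars in order of height on the cork coasters of the white step shelf, one jar to each coaster: the tallest on the coaster nearest the stack of loaf tins, then each next one shorter, so the shortest ends up farthest from the tins. Stand each jar upright in the middle of its coaster without tipping any over, and leave the loaf tins and the dough whisk where they are.

Things in the scene. Friction and masses are not known exactly. Their poses are not given: they have to be found in the camera images.
- jar_tallest: tallest of four empty clear-glass jars with swing clamp lids: 130 mm tall, straight round wall 66 mm across up to 108 mm, then orange seal and glass lid 62 mm across; 260 g. Origin: centre of underside, z up. Wire clasp stands out 8 mm at -x, hinge 6 mm at +x, in the top 50 mm: grip the plain glass across y. Starts upright on the deck (z=0), clasp roughly to the robot.
- jar_tall: second tallest of four empty clear-glass jars with swing clamp lids: 110 mm tall, straight round wall 61 mm across up to 88 mm, then orange seal and glass lid 57 mm across; 210 g. Origin: centre of underside, z up. Wire clasp stands out 8 mm at -x, hinge 6 mm at +x, in the top 50 mm: grip the plain glass across y. Starts upright on the deck (z=0), clasp roughly to the robot.
- jar_short: second shortest of four empty clear-glass jars with swing clamp lids: 90 mm tall, straight round wall 56 mm across up to 68 mm, then orange seal and glass lid 52 mm across; 160 g. Origin: centre of underside, z up. Wire clasp stands out 8 mm at -x, hinge 6 mm at +x, in the top 50 mm: grip the plain glass across y. Starts upright on the deck (z=0), clasp roughly to the robot.
- jar_shortest: shortest of four empty clear-glass jars with swing clamp lids: 70 mm tall, straight round wall 51 mm across up to 48 mm, then orange seal and glass lid 47 mm across; 120 g. Origin: centre of underside, z up. Wire clasp stands out 8 mm at -x, hinge 6 mm at +x, in the top 50 mm: grip the plain glass across y. Starts upright on the deck (z=0), clasp roughly to the robot.
- coaster1: flat round cork coaster, 84 mm in diameter, 4 mm thick, fixed on the 40 mm high white step shelf (so its top is 44 mm above the deck); number 1 of four in a row about 108 mm apart, number 1 at the +y (left) end. Origin: centre of its underside; x is across the step (away from the robot), y along the row.
- coaster2: flat round cork coaster, 84 mm in diameter, 4 mm thick, fixed on the 40 mm high white step shelf (so its top is 44 mm above the deck); number 2 of four in a row about 108 mm apart, number 1 at the +y (left) end. Origin: centre of its underside; x is across the step (away from the robot), y along the row.
- coaster3: flat round cork coaster, 84 mm in diameter, 4 mm thick, fixed on the 40 mm high white step shelf (so its top is 44 mm above the deck); number 3 of four in a row about 108 mm apart, number 1 at the +y (left) end. Origin: centre of its underside; x is across the step (away from the robot), y along the row.
- coaster4: flat round cork coaster, 84 mm in diameter, 4 mm thick, fixed on the 40 mm high white step shelf (so its top is 44 mm above the deck); number 4 of four in a row about 108 mm apart, number 1 at the +y (left) end. Origin: centre of its underside; x is across the step (away from the robot), y along the row.
- loaf_tins: stack of three nested aluminium loaf tins, 238 x 124 mm over the rims and 111 mm high, with an orange scraper lying in the top one; loose on the deck beyond the left or the right end of the step (a flat heat mat lies beyond the other end). Origin: centre of its underside, x along its length.
- dough_whisk: dough whisk lying on the deck behind the step (the far side from the robot), 340 mm long, 22 mm thick wooden handle, flat wire loop 62 mm wide. Origin: on the deck under the handle, 160 mm from the handle's end; x points along it to the loop.

How it is judged:
At the end, for the whole second after the job is handed in: Counting from the end of the row nearest the loaf tins, the coasters carry the tallest, second tallest, second shortest and shortest jar; each jar's centre is within 13 mm of its coaster's centre, its underside on the cork, leaning less than 4.5 degrees, released and at rest (((world y of loaf_tins above 0 m and horizontal distance between jar_tallest and coaster1 below 0.013 m and z of jar_tallest in the frame of coaster1 between 0.001 and 0.008 m and horizontal distance between jar_tall and coaster2 below 0.013 m and z of jar_tall in the frame of coaster2 between 0.001 and 0.008 m and horizontal distance between jar_short and coaster3 below 0.013 m and z of jar_short in the frame of coaster3 between 0.001 and 0.008 m and horizontal distance between jar_shortest and coaster4 below 0.013 m and z of jar_shortest in the frame of coaster4 between 0.001 and 0.008 m) or (world y of loaf_tins below 0 m and horizontal distance between jar_tallest and coaster4 below 0.013 m and z of jar_tallest in the frame of coaster4 between 0.001 and 0.008 m and horizontal distance between jar_tall and coaster3 below 0.013 m and z of jar_tall in the frame of coaster3 between 0.001 and 0.008 m and horizontal distance between jar_short and coaster2 below 0.013 m and z of jar_short in the frame of coaster2 between 0.001 and 0.008 m and horizontal distance between jar_shortest and coaster1 below 0.013 m and z of jar_shortest in the frame of coaster1 between 0.001 and 0.008 m)) and angle between each of jar_tallest, jar_tall, jar_short, jar_shortest's own z axis and vertical below 0.08 rad and linear speed of each of jar_tallest, jar_tall, jar_short, jar_shortest below 0.02 m/s and angular speed of each of jar_tallest, jar_tall, jar_short, jar_shortest below 0.2 rad/s); the robot touches nothing.
It fails at once if a jar is tipped over (leans more than 35 degrees) (angle between any of jar_tallest, jar_tall, jar_short, jar_shortest's own z axis and vertical above 0.61 rad).
It fails at once if the loaf tins are shifted by more than 15 mm (distance of loaf_tins from where it was at the start of the episode above 0.015 m).
It fails at once if the dough whisk is shifted by more than 15 mm (distance of dough_whisk from where it was at the start of the episode above 0.015 m).
It also fails if it takes over 115 s, if anything falls off the work surface, if the arm or the gripper's body presses on something with over 40 N, if the wrist force passes 120 N, or if a joint passes its speed limit or range.

## Working session

There is one attempt and no reset: what is moved stays moved. The work goes in short steps, Python scripts to look and compute and a tool call to move; the robot and the scene stay as the last step left them, time stands still between calls to the robot, and variables do not carry over. Pictures are saved under pics/ and viewed, about 12 in all and at most 16, crops included, and the job is handed in when it is done.

Besides the shell and the picture viewer there is one more tool, called after ">>>" in YAML: its name, and indented under it one key for each argument. arm_command: Moves the arm, as the interface text tells. Its arguments: {"type":"object","properties":{"moves":{"type":"array","items":{"type":"object","properties":{"x":{"type":"number"},"y":{"type":"number"},"z":{"type":"number"},"wx":{"type":"number"},"wy":{"type":"number"},"wz":{"type":"number"}}}},"claw":{"type":"number"},"newtons":{"type":"number"}},"required":["moves"]}

```bash
mkdir -p pics
python3 - <<'E'
from station import *
import cv2,numpy as np
print(state())
for n in ["scene","side","wrist"]:
    c=read_camera(n); cv2.imwrite(f"pics/{n}0.png",c["img"][:,:,::-1])
    print(n,{k:np.round(v,4).tolist() if k!="img" else 0 for k,v in c.items()})
E
```

```text
{'time': 0.0, 'joints': array([-2.15322989e-01,  3.81154777e-01,  1.29822633e+00, -3.48399473e-06,
        1.46361190e+00, -2.15326106e-01]), 'qvel': array([ 0.00160543,  0.0015619 , -0.00165938, -0.00051898,  0.00055024,
        0.00037556]), 'joint_efforts': array([-1.00240642e-03, -4.48466885e+01, -2.31285810e+01, -2.87182611e-04,
        4.73836102e-03,  1.77242771e-05]), 'ee_pos': array([5.49738645e-01, 4.13370558e-05, 2.49745512e-01]), 'tcp_rot': array([2.29638090e-04, 1.57216507e+00, 2.35124397e-04]), 'wrist_force': array([-0.39476139, -0.31466803,  0.01576574]), 'ft_torque': array([ 0.03324245, -0.00349917, -0.02704353]), 'opening': 0.08559473563309679}
scene {'img': 0, 'fx': 366.1505, 'fy': 366.1505, 'cx': 254.9565, 'cy': 189.422, 'position': [1.1953, 0.472, 1.0181], 'attitude': [-1.2076, -2.4473, 0.8618]}
side {'img': 0, 'fx': 433.7735, 'fy': 433.7735, 'cx': 253.8747, 'cy': 191.8836, 'position': [0.1945, -0.6094, 0.9803], 'attitude': [-2.381, 0.6835, -0.2585]}
wrist {'img': 0, 'fx': 308.1588, 'fy': 308.1588, 'cx': 258.6749, 'cy': 187.9336, 'position': [0.5479, 0.0851, 0.3738], 'attitude': [2.8065, 0.0, -0.002]}
```

View images.

View pics/scene0.png

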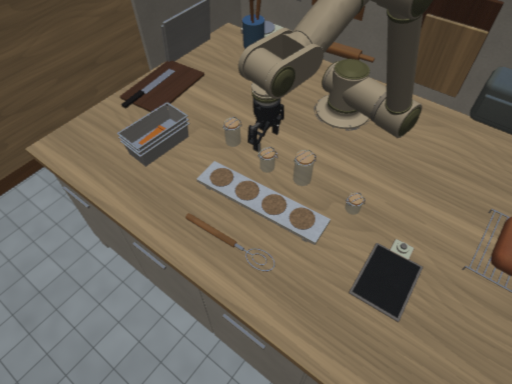

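View pics/side0.png

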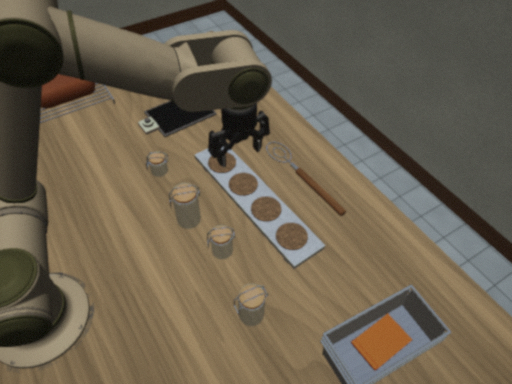

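View pics/wrist0.png

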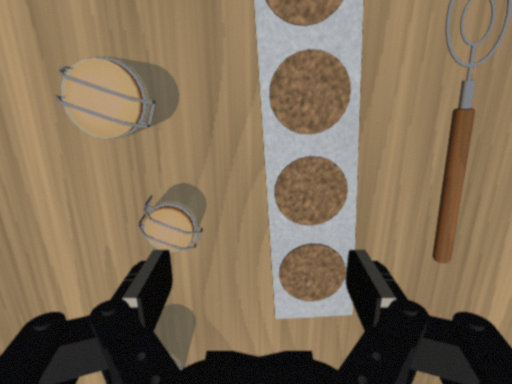

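```bash
cat > h.py <<'E'
import numpy as np, cv2
from scipy.spatial.transform import Rotation as R
def ray(c,uv):
    d=np.array([(uv[0]-c["cx"])/c["fx"],(uv[1]-c["cy"])/c["fy"],1]); return R.from_rotvec(c["attitude"]).apply(d)
def onz(c,uv,z):
    d=ray(c,uv); return c["position"]+d*(z-c["position"][2])/d[2]
def tri(cs,uvs):
    A=np.zeros((3,3));b=np.zeros(3)
    for c,u in zip(cs,uvs):
        d=ray(c,u);d/=np.linalg.norm(d);P=np.eye(3)-np.outer(d,d);A+=P;b+=P@c["position"]
    return np.linalg.solve(A,b)
def proj(c,p):
    q=R.from_rotvec(c["attitude"]).inv().apply(np.asarray(p)-c["position"]); return np.array([c["fx"]*q[0]/q[2]+c["cx"],c["fy"]*q[1]/q[2]+c["cy"]])
E
python3 - <<'E'
from h import *; from station import *
s,d,w=[read_camera(n) for n in("scene","side","wrist")]
np.set_printoptions(precision=4,suppress=True)
for n,a,b in [("tall?",(232,122),(253,293)),("short?",(268,153),(221,233)),("tallest?",(305,157),(184,190)),("shortest",(356,199),(157,157))]:
    print(n,tri((s,d),(a,b)))
print("cork scene",[onz(s,p,.044)[:2] for p in [(222,177),(247,190),(274,204),(302,218)]])
print("cork side",[onz(d,p,.044)[:2] for p in [(292,236),(266,209),(243,184),(222,162)]])
def blobs(im,lo,hi,amin=120):
    m=cv2.inRange(cv2.cvtColor(im,cv2.COLOR_RGB2HSV),lo,hi);n,_,st,ce=cv2.connectedComponentsWithStats(m)
    return [(ce[i].round(1),st[i,:5].tolist()) for i in range(1,n) if st[i,4]>amin]
for c in (s,d,w):
    for uv in [(247,190),(268,152)] if c is s else [(266,209),(253,295)] if c is d else [(310,90),(100,90),(20,200)]:
        print(uv,cv2.cvtColor(c["img"],cv2.COLOR_RGB2HSV)[uv[1],uv[0]])
print("tins", [onz(d,p,.111)[:2] for p in [(411,290),(447,333),(323,340)]])
print("whisk",[onz(d,p,.01)[:2] for p in [(343,212),(270,150)]])
E
```

```text
tall? [ 0.4276 -0.2501  0.1022]
short? [ 0.4543 -0.0609  0.0758]
tallest? [0.4275 0.0754 0.1198]
shortest [0.4328 0.2819 0.0556]
cork scene [array([ 0.6176, -0.1369]), array([ 0.6101, -0.0311]), array([0.6025, 0.0763]), array([0.5933, 0.1799])]
cork side [array([ 0.6153, -0.1475]), array([ 0.606 , -0.0398]), array([0.5991, 0.068 ]), array([0.5906, 0.1727])]
(247, 190) [ 15  93 113]
(268, 152) [177  16 144]
(266, 209) [ 15 102 107]
(253, 295) [ 18  83 166]
(310, 90) [ 15 106 123]
(100, 90) [ 17  62 160]
(20, 200) [ 18  96 144]
tins [array([ 0.7252, -0.4332]), array([ 0.7182, -0.5421]), array([ 0.493 , -0.4183])]
whisk [array([ 0.7977, -0.1408]), array([0.7581, 0.167 ])]
```

```bash
cat >> h.py <<'E'
def corks(c,seed):
    hsv=cv2.cvtColor(cv2.GaussianBlur(c["img"],(3,3),0),cv2.COLOR_RGB2HSV)
    m=((hsv[...,1]>50)&(hsv[...,2]<150)).astype(np.uint8)
    m=cv2.morphologyEx(m,cv2.MORPH_OPEN,np.ones((3,3),np.uint8))
    n,l,st,ce=cv2.connectedComponentsWithStats(m)
    return [(ce[l[v,u]],st[l[v,u],2:5].tolist()) for u,v in seed]
E
python3 - <<'E'
from h import *; from station import *
np.set_printoptions(precision=4,suppress=True)
for n,S in [("scene",[(222,177),(247,190),(274,204),(302,218)]),("side",[(292,236),(266,209),(243,184)]),("wrist",[(312,271),(311,190),(310,91)])]:
    c=read_camera(n)
    for ce,st in corks(c,S): print(n,ce,st,onz(c,ce,.044)[:2])
c=read_camera("wrist")
print("tallest",onz(c,(102,97),.13),"short",onz(c,(168,228),.09))
E
```

```text
scene [221.3046 176.755 ] [22, 17, 302] [ 0.6182 -0.1396]
scene [246.8299 189.9701] [23, 19, 335] [ 0.6104 -0.0316]
scene [273.6213 204.0817] [24, 19, 367] [0.6035 0.0755]
scene [301.7307 217.9875] [24, 21, 401] [0.5938 0.1792]
side [291.3578 235.8227] [30, 26, 626] [ 0.6142 -0.1462]
side [265.8022 208.478 ] [29, 24, 546] [ 0.6065 -0.038 ]
side [242.6709 183.616 ] [28, 22, 474] [0.5991 0.0697]
wrist [311.6248 271.7095] [66, 57, 2916] [ 0.6142 -0.1412]
wrist [310.2042 190.2587] [72, 68, 3854] [ 0.6065 -0.0328]
wrist [309.1808  91.1742] [81, 84, 5287] [0.5996 0.0748]
tallest [0.4287 0.0733 0.13  ] short [ 0.4551 -0.0574  0.09  ]
```

>>> arm_command:
  moves:
    - {"x": -10, "y": 10, "z": -10, "wx": 0.15}
    - {"x": -10, "y": 20, "z": -10, "wx": 0.3}
    - {"x": -10, "y": 28, "z": -12, "wx": 0.45}
    - {"x": -10, "y": 28, "z": -12, "wx": 0.6}
    - {"x": -10, "y": 28, "z": -12, "wx": 0.75}
    - {"x": -10, "y": 28, "z": -12, "wx": 0.9}
    - {"x": -10, "y": 28, "z": -12, "wx": 1.05}
    - {"x": -10, "y": 28, "z": -12, "wx": 1.2}
    - {"x": -10, "y": 28, "z": -12, "wx": 1.35}
    - {"x": -10, "y": 28, "z": -12, "wx": 1.5}
    - {"x": -10, "y": 28, "z": -12, "wx": 1.5708}
    - {"x": -10, "y": 28, "z": -12, "wx": 1.5708}
    - {"x": -10, "y": 28, "z": -12, "wx": 1.5708}
    - {"x": -10, "y": 28, "z": -12, "wx": 1.5708}

```text
invalid input at $.moves[0]: expected keys x, y, z, wx, wy, wz
```

>>> arm_command:
  moves:
    - {"x": -10, "y": 28, "z": -11.7, "wx": -1.5708, "wy": 0, "wz": 0}
    - {"x": -10, "y": 28, "z": -11.7, "wx": -1.5708, "wy": 0, "wz": 0}
    - {"x": -10, "y": 28, "z": -11.7, "wx": -1.5708, "wy": 0, "wz": 0}
    - {"x": -10, "y": 28, "z": -11.7, "wx": -1.5708, "wy": 0, "wz": 0}
    - {"x": -10, "y": 28, "z": -11.7, "wx": -1.5708, "wy": 0, "wz": 0}
    - {"x": -10, "y": 28, "z": -11.7, "wx": -1.5708, "wy": 0, "wz": 0}
    - {"x": -10, "y": 28, "z": -11.7, "wx": -1.5708, "wy": 0, "wz": 0}
    - {"x": -10, "y": 28, "z": -11.7, "wx": -1.5708, "wy": 0, "wz": 0}
    - {"x": -10, "y": 28, "z": -11.7, "wx": -1.5708, "wy": 0, "wz": 0}
    - {"x": -10, "y": 28, "z": -11.7, "wx": -1.5708, "wy": 0, "wz": 0}
    - {"x": -10, "y": 28, "z": -11.7, "wx": -1.5708, "wy": 0, "wz": 0}
    - {"x": -10, "y": 28, "z": -11.7, "wx": -1.5708, "wy": 0, "wz": 0}
    - {"x": -10, "y": 28, "z": -11.7, "wx": -1.5708, "wy": 0, "wz": 0}
    - {"x": -10, "y": 28, "z": -11.7, "wx": -1.5708, "wy": 0, "wz": 0}
    - {"x": -10, "y": 28, "z": -11.7, "wx": -1.5708, "wy": 0, "wz": 0}

```text
time: 2.0
ee_pos: [0.433, 0.28, 0.3503]
tcp_rot: [-1.209, 1.21, 1.208]
wrist_force: [0.3, 0.1, -1.2]
opening: 0.0851
```

```bash
cat > look.py <<'E'
import sys; from station import *; from h import *
np.set_printoptions(precision=4,suppress=True)
def show(cam,name):
    s=state();print(s["time"],s["ee_pos"],"axes\n",R.from_rotvec(s["tcp_rot"]).as_matrix(),"open",s["opening"],s["wrist_force"])
    c=read_camera(cam);np.savez("last.npz",**c);cv2.imwrite(f"pics/{name}.png",c["img"][:,:,::-1])
show(sys.argv[1],sys.argv[2])
E
python3 look.py wrist w1
```

```text
2.0 [0.433  0.28   0.3503] axes
 [[ 0.     -1.      0.0009]
 [ 0.      0.0009  1.    ]
 [-1.     -0.      0.    ]] open 0.08513297562668512 [ 0.3225  0.061  -1.2251]
```

View pics/w1.png

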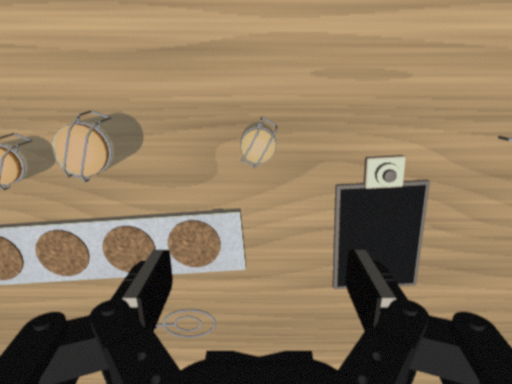

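Run:
```python
from h import *
c=dict(np.load("last.npz")); np.set_printoptions(precision=4,suppress=True)
for ce,st in corks(c,[(194,243),(128,247),(62,253)]): print(ce,st,onz(c,ce,.044)[:2])
print(onz(c,(257.5,143.5),.07),onz(c,(81,151),.13))
for z,a,b in [(.072,(241,159),(262,119)),(.072,(255,166),(277,125)),(.132,(64,174),(79,113)),(.132,(85,180),(108,117))]:
    v=onz(c,a,z)-onz(c,b,z); print(np.degrees(np.arctan2(v[1],v[0])),v)
crop=c["img"][95:195,40:300]; cv2.imwrite("pics/c1.png",cv2.resize(crop,None,fx=3,fy=3,interpolation=cv2.INTER_CUBIC)[:,:,::-1])
```

```text
[194.0345 243.206 ] [52, 46, 1709] [0.588  0.1778]
[128.0226 247.2708] [51, 47, 1547] [0.5952 0.0727]
[ 62.6341 252.3575] [52, 46, 1667] [ 0.6043 -0.033 ]
[0.4245 0.2784 0.07  ] [0.4213 0.0781 0.13  ]
-28.030473938156042 [ 0.0526 -0.028   0.    ]
-27.68785605356925 [ 0.0546 -0.0287  0.    ]
-23.985976266326247 [ 0.0689 -0.0307  0.    ]
-28.13141569034829 [ 0.072  -0.0385  0.    ]
```

View pics/c1.png

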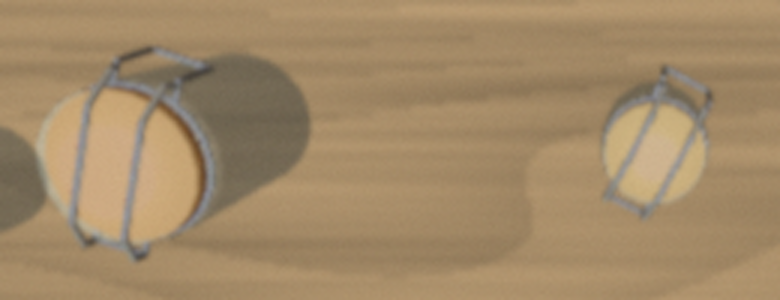

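>>> arm_command:
  moves:
    - {"x": 5, "y": 0.3, "z": 0, "wx": 0.49, "wy": 0, "wz": 0}
    - {"x": 10, "y": 0.3, "z": 0, "wx": 0.49, "wy": 0, "wz": 0}
    - {"x": 15, "y": 0.3, "z": 0, "wx": 0.49, "wy": 0, "wz": 0}
    - {"x": 19, "y": 0.3, "z": 0, "wx": 0.49, "wy": 0, "wz": 0}
    - {"x": 22, "y": 0.3, "z": 0, "wx": 0.49, "wy": 0, "wz": 0}
    - {"x": 25, "y": 0.3, "z": 0, "wx": 0.49, "wy": 0, "wz": 0}
    - {"x": 28, "y": 0.3, "z": 0, "wx": 0.49, "wy": 0, "wz": 0}
    - {"x": 30, "y": 0.3, "z": 0, "wx": 0.49, "wy": 0, "wz": 0}
    - {"x": 31.8, "y": 0.3, "z": 0, "wx": 0.49, "wy": 0, "wz": 0}
    - {"x": 31.8, "y": 0.3, "z": 0, "wx": 0.49, "wy": 0, "wz": 0}

```text
time: 3.05
ee_pos: [0.4291, 0.2796, 0.0306]
tcp_rot: [-0.841, 1.406, 0.842]
wrist_force: [0.3, 0.0, 0.5]
opening: 0.0854
```

```bash
python3 look.py wrist w2
```

```text
3.05 [0.4291 0.2796 0.0306] axes
 [[-0.0037 -0.8821  0.4711]
 [-0.0013  0.4711  0.8821]
 [-1.      0.0026 -0.0029]] open 0.08539891521802719 [0.3117 0.0047 0.4965]
```

View pics/w2.png

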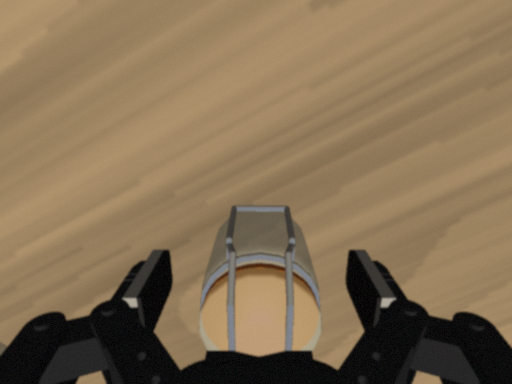

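Run:
```python
from h import *
c=dict(np.load("last.npz")); print(onz(c,(261,311),.07), proj(c,[.4291,.2796,.07]))
```

```text
[0.41757951 0.28592057 0.07      ] [260.49468098 341.47289002]
```

>>> arm_command:
  claw: 255
  newtons: 35
  moves:
    - {"x": 0, "y": 0, "z": 0, "wx": 0, "wy": 0, "wz": 0}
    - {"x": 0, "y": 0, "z": 0, "wx": 0, "wy": 0, "wz": 0}
    - {"x": 0, "y": 0, "z": 0, "wx": 0, "wy": 0, "wz": 0}
    - {"x": 0, "y": 0, "z": 0, "wx": 0, "wy": 0, "wz": 0}
    - {"x": 0, "y": 0, "z": 0, "wx": 0, "wy": 0, "wz": 0}
    - {"x": 0, "y": 0, "z": 0, "wx": 0, "wy": 0, "wz": 0}
    - {"x": 0, "y": 0, "z": 0, "wx": 0, "wy": 0, "wz": 0}
    - {"x": 0, "y": 0, "z": 0, "wx": 0, "wy": 0, "wz": 0}

```text
time: 3.9
ee_pos: [0.4304, 0.2802, 0.0335]
tcp_rot: [-0.841, 1.4, 0.841]
wrist_force: [-1.4, 0.1, 4.8]
opening: 0.0501
```

>>> arm_command:
  claw: 0
  moves:
    - {"x": 0, "y": 0, "z": 0, "wx": 0, "wy": 0, "wz": 0}
    - {"x": 0, "y": 0, "z": 0, "wx": 0, "wy": 0, "wz": 0}
    - {"x": 0, "y": 0, "z": 0, "wx": 0, "wy": 0, "wz": 0}
    - {"x": 0, "y": 0, "z": 0, "wx": 0, "wy": 0, "wz": 0}
    - {"x": 0, "y": 0, "z": 0, "wx": 0, "wy": 0, "wz": 0}
    - {"x": 0, "y": 0, "z": 0, "wx": 0, "wy": 0, "wz": 0}
    - {"x": 0, "y": 0.5, "z": 0, "wx": 0, "wy": 0, "wz": 0}
    - {"x": 0, "y": 1, "z": 0, "wx": 0, "wy": 0, "wz": 0}
    - {"x": 0, "y": 1, "z": 0, "wx": 0, "wy": 0, "wz": 0}
    - {"x": 0, "y": 1, "z": 0, "wx": 0, "wy": 0, "wz": 0}

```text
time: 4.9
ee_pos: [0.421, 0.2849, 0.0324]
tcp_rot: [-0.841, 1.402, 0.841]
wrist_force: [-0.3, 0.1, 0.7]
opening: 0.0856
```

```bash
python3 look.py wrist w3
python3 - <<'E'
import cv2;a=cv2.imread("pics/w3.png");b=cv2.imread("pics/side0.png")
from station import *
s=read_camera("side")["img"][:,:,::-1]
cv2.imwrite("pics/p3.png",cv2.hconcat([a[190:384,130:390],s[100:294,80:340]]))
E
```

```text
4.9 [0.421  0.2849 0.0324] axes
 [[-0.     -0.8825  0.4703]
 [-0.      0.4703  0.8825]
 [-1.      0.     -0.    ]] open 0.0855549148023961 [-0.3225  0.1222  0.6523]
```

View pics/p3.png

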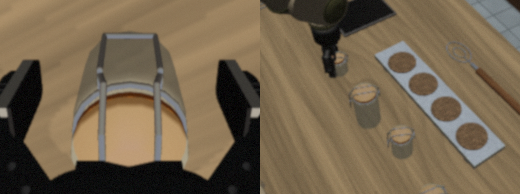

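>>> arm_command:
  claw: 255
  newtons: 35
  moves:
    - {"x": 0, "y": 0, "z": 0, "wx": 0, "wy": 0, "wz": 0}
    - {"x": 0, "y": 0, "z": 0, "wx": 0, "wy": 0, "wz": 0}
    - {"x": 0, "y": 0, "z": 0, "wx": 0, "wy": 0, "wz": 0}
    - {"x": 0, "y": 0, "z": 0, "wx": 0, "wy": 0, "wz": 0}
    - {"x": 0, "y": 0, "z": 0, "wx": 0, "wy": 0, "wz": 0}
    - {"x": 0, "y": 0, "z": 0, "wx": 0, "wy": 0, "wz": 0}
    - {"x": -1, "y": 0, "z": 0, "wx": 0, "wy": 0, "wz": 0}
    - {"x": -4, "y": 0, "z": 0, "wx": 0, "wy": 0, "wz": 0}
    - {"x": -8, "y": 0, "z": 0, "wx": 0, "wy": 0, "wz": 0}
    - {"x": -8, "y": -4, "z": -0.3, "wx": -0.1, "wy": 0, "wz": 0}
    - {"x": -8, "y": -8, "z": -0.6, "wx": -0.2, "wy": 0, "wz": 0}
    - {"x": -8, "y": -12, "z": -0.9, "wx": -0.3, "wy": 0, "wz": 0}
    - {"x": -8, "y": -16, "z": -1.2, "wx": -0.43, "wy": 0, "wz": 0}
    - {"x": -8, "y": -19, "z": -1.3, "wx": -0.567, "wy": 0, "wz": 0}
    - {"x": -8, "y": -20.3, "z": -1.3, "wx": -0.567, "wy": 0, "wz": 0}
    - {"x": -6, "y": -20.3, "z": -1.3, "wx": -0.567, "wy": 0, "wz": 0}
    - {"x": -6, "y": -20.3, "z": -1.3, "wx": -0.567, "wy": 0, "wz": 0}

```text
time: 6.7
ee_pos: [0.5925, 0.1777, 0.0902]
tcp_rot: [-1.261, 1.177, 1.268]
wrist_force: [0.1, 0.4, -2.3]
opening: 0.0494
```

```bash
python3 look.py wrist w4
python3 - <<'E'
import cv2;a=cv2.imread("pics/w4.png")
from station import *
s=read_camera("side")["img"][:,:,::-1];t=read_camera("scene")["img"][:,:,::-1]
f=lambda i:cv2.resize(i,(390,292),interpolation=cv2.INTER_CUBIC)
cv2.imwrite("pics/p4.png",cv2.vconcat([cv2.hconcat([f(a),f(s[90:240,150:350])]),cv2.hconcat([f(t[120:270,180:380]),f(a*0)])]))
E
```

```text
6.7 [0.5925 0.1777 0.0902] axes
 [[-0.0054 -0.9972 -0.0741]
 [-0.0004 -0.0741  0.9972]
 [-1.      0.0054  0.    ]] open 0.04940987460569223 [ 0.1184  0.4394 -2.2586]
```

View pics/p4.png

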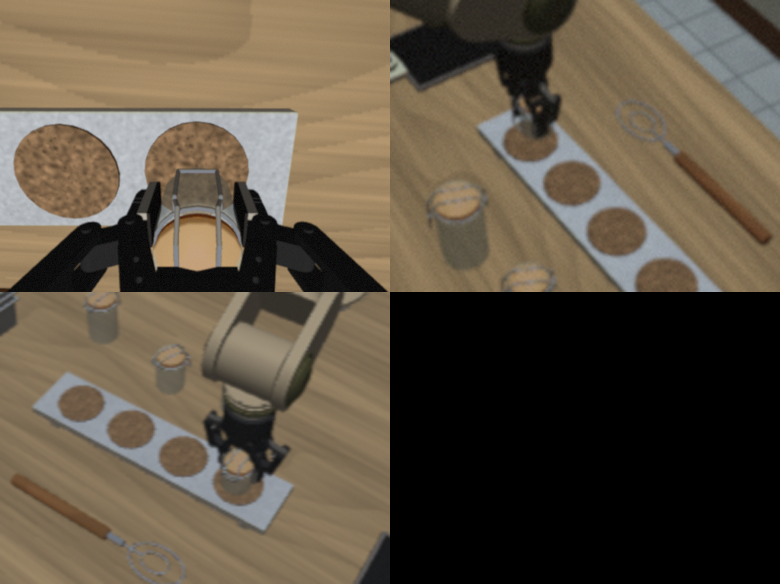

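Run:
```python
from h import *; from station import *
np.set_printoptions(precision=4,suppress=True)
c=dict(np.load("last.npz")); s=read_camera("scene");d=read_camera("side")
print("scene lid",onz(s,(302,206),.128),"wrist lid",onz(c,(258.7,328),.128),"TCPproj",proj(c,[.5925,.1777,.128]))
(ce,st),=corks(c,[(88,223)]);print("cork2 wrist",ce,onz(c,ce,.044))
print("expected lid px scene for centred",proj(s,[.5938,.1792,.128]),"side",proj(d,[.5906,.1727,.128]))
a=c["img"][100:384,150:370];t=s["img"][180:240,270:340]
cv2.imwrite("pics/p5.png",cv2.hconcat([cv2.resize(x,(390,390),interpolation=cv2.INTER_CUBIC)[:,:,::-1] for x in (a,t)]))
```

```text
scene lid [0.609  0.1814 0.128 ] wrist lid [0.5881 0.1777 0.128 ] TCPproj [257.8082 337.8654]
cork2 wrist [ 88.0349 224.8832] [0.5963 0.0738 0.044 ]
expected lid px scene for centred [304.1612 202.3737] side [220.6321 141.4387]
```

View pics/p5.png

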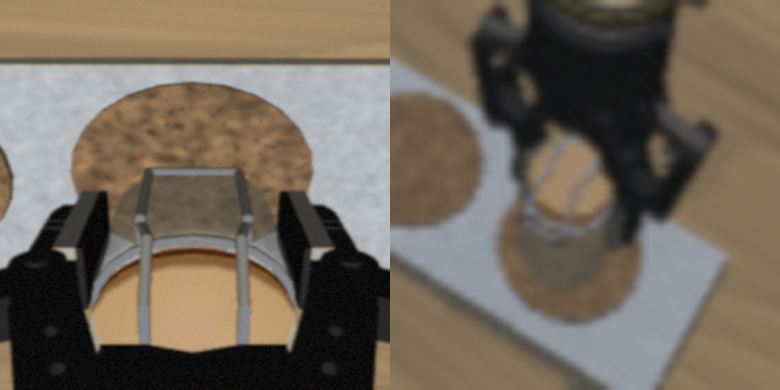

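Run:
```python
from h import *; from station import *
np.set_printoptions(precision=4,suppress=True)
c=dict(np.load("last.npz")); s=read_camera("scene")
for z in (.104,.116): print(z,"scene lid",onz(s,(302,207),z),"wrist lid",onz(c,(258.7,328),z))
e=[onz(s,p,.058) for p in [(302,223.8)]];print("base front",e)
# cork1 fit in wrist: far-from-occlusion left/right/top extremes
k=390/220,390/284
P=lambda x,y:(150+x/k[0],100+y/k[1])
print("cork1 top,left,right",[onz(c,P(*p),.044)[:2] for p in [(192,83),(72,165),(313,165)]])
print("row: c1 from scene .5938 .1792; front edge cork",onz(s,(302.5,229.5),.044))
```

```text
0.104 scene lid [0.5964 0.1756 0.104 ] wrist lid [0.6106 0.1794 0.104 ]
0.116 scene lid [0.6042 0.1795 0.116 ] wrist lid [0.5994 0.1785 0.116 ]
base front [array([0.6201, 0.196 , 0.058 ])]
cork1 top,left,right [array([0.5483, 0.1745]), array([0.5884, 0.1362]), array([0.5823, 0.2185])]
row: c1 from scene .5938 .1792; front edge cork [0.6285 0.2048 0.044 ]
```

>>> arm_command:
  moves:
    - {"x": 0, "y": 0.4, "z": 0, "wx": 0, "wy": 0, "wz": 0}
    - {"x": 0, "y": 0.8, "z": 0, "wx": 0, "wy": 0, "wz": 0}
    - {"x": 0.5, "y": 0.8, "z": 0, "wx": 0, "wy": 0, "wz": 0}
    - {"x": 1.0, "y": 0.8, "z": 0, "wx": 0, "wy": 0, "wz": 0}
    - {"x": 1.3, "y": 0.8, "z": 0, "wx": 0, "wy": 0, "wz": 0}
    - {"x": 1.3, "y": 0.8, "z": 0, "wx": 0, "wy": 0, "wz": 0}
    - {"x": 1.3, "y": 0.8, "z": 0, "wx": 0, "wy": 0, "wz": 0}

```text
time: 7.7
ee_pos: [0.5863, 0.1771, 0.0792]
tcp_rot: [-1.266, 1.172, 1.266]
wrist_force: [0.0, -0.0, -0.6]
opening: 0.0492
```

>>> arm_command:
  moves:
    - {"x": 0.2, "y": 0.1, "z": 0, "wx": 0, "wy": 0, "wz": 0}
    - {"x": 0.2, "y": 0.1, "z": 0, "wx": 0, "wy": 0, "wz": 0}
    - {"x": 0.2, "y": 0.1, "z": 0, "wx": 0, "wy": 0, "wz": 0}

```text
time: 8.0
ee_pos: [0.5852, 0.177, 0.0773]
tcp_rot: [-1.266, 1.172, 1.266]
wrist_force: [-0.1, 0.7, -1.1]
opening: 0.0493
```

>>> arm_command:
  moves:
    - {"x": 0.1, "y": 0, "z": 0, "wx": 0, "wy": 0, "wz": 0}
    - {"x": 0.1, "y": 0, "z": 0, "wx": 0, "wy": 0, "wz": 0}
    - {"x": 0.1, "y": 0, "z": 0, "wx": 0, "wy": 0, "wz": 0}

```text
time: 8.3
ee_pos: [0.5854, 0.177, 0.0767]
tcp_rot: [-1.266, 1.171, 1.265]
wrist_force: [-0.8, -0.1, 2.2]
opening: 0.0493
```

>>> arm_command:
  claw: 0
  moves:
    - {"x": 0, "y": 0, "z": 0, "wx": 0, "wy": 0, "wz": 0}
    - {"x": 0, "y": 0, "z": 0, "wx": 0, "wy": 0, "wz": 0}
    - {"x": 0, "y": 0, "z": 0, "wx": 0, "wy": 0, "wz": 0}
    - {"x": 0, "y": 0, "z": 0, "wx": 0, "wy": 0, "wz": 0}
    - {"x": 0, "y": 0, "z": 0, "wx": 0, "wy": 0, "wz": 0}
    - {"x": 0, "y": 0, "z": 0, "wx": 0, "wy": 0, "wz": 0}
    - {"x": -4, "y": 0, "z": 0, "wx": 0, "wy": 0, "wz": 0}
    - {"x": -9, "y": 0, "z": 0, "wx": 0, "wy": 0, "wz": 0}
    - {"x": -14, "y": 0, "z": 0, "wx": 0, "wy": 0, "wz": 0}
    - {"x": -19, "y": 3, "z": -4, "wx": 0, "wy": 0, "wz": 0}
    - {"x": -24, "y": 6, "z": -8, "wx": 0, "wy": 0, "wz": 0}
    - {"x": -27, "y": 10, "z": -11, "wx": 0, "wy": 0, "wz": 0}
    - {"x": -27, "y": 13, "z": -14, "wx": 0, "wy": 0, "wz": 0}
    - {"x": -27, "y": 15, "z": -17, "wx": 0, "wy": 0, "wz": 0}
    - {"x": -27, "y": 15, "z": -17, "wx": 0, "wy": 0, "wz": 0}
    - {"x": -27, "y": 15, "z": -17, "wx": 0, "wy": 0, "wz": 0}

```text
time: 9.9
ee_pos: [0.4476, -0.0056, 0.3474]
tcp_rot: [-1.265, 1.173, 1.262]
wrist_force: [1.1, -0.0, 0.6]
opening: 0.0856
```

```bash
python3 look.py wrist w6
```

```text
9.9 [ 0.4476 -0.0056  0.3474] axes
 [[ 0.0019 -0.9973 -0.0737]
 [-0.0009 -0.0737  0.9973]
 [-1.     -0.0018 -0.001 ]] open 0.08555870335583429 [ 1.1475 -0.0195  0.5551]
```

View pics/w6.png

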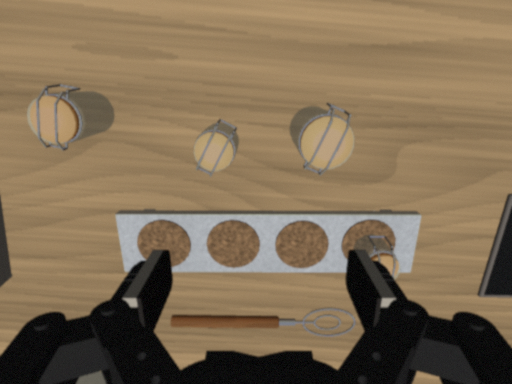

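Run:
```python
from h import *; from station import *
np.set_printoptions(precision=4,suppress=True)
c=dict(np.load("last.npz")); s=read_camera("scene");d=read_camera("side")
w0=dict(c,position=np.array([.5479,.0851,.3738]),attitude=np.array([2.8065,0,-.002]))
w1=None
for n,h,us,ud,uw,u0 in [("tall",.11,(232,122),(253,293),(54,119),None),("short",.09,(268,153),(221,233),(213,151),(168,228)),("tallest",.13,(305,157),(184,190),(326,140),(102,97))]:
    cs=[s,d,c]+([w0] if u0 else []);us_=[us,ud,uw]+([u0] if u0 else [])
    p=tri(cs,us_);print(n,"tri",p)
    for k,u in zip(cs,us_): print("   ",onz(k,u,h-.011)[:2])
# wire yaw from w6
for n,z,a,b in [("tall",.11,(41,146),(46,86)),("tall2",.11,(63,148),(79,90)),("short",.09,(197,167),(218,122)),("short2",.09,(212,172),(236,126)),("tallest",.13,(304,165),(329,106)),("tallest2",.13,(320,171),(350,113))]:
    v=onz(c,a,z)-onz(c,b,z);print(n,np.degrees(np.arctan2(v[1],v[0])))
for ce,st in corks(c,[(164,235),(233,244),(301,244)]): print(ce,st,onz(c,ce,.044)[:2])
```

```text
tall tri [ 0.4253 -0.2506  0.101 ]
    [ 0.4223 -0.2505]
    [ 0.4308 -0.2512]
    [ 0.4221 -0.2515]
short tri [ 0.4525 -0.0629  0.0769]
    [ 0.4549 -0.0579]
    [ 0.4547 -0.0644]
    [ 0.4515 -0.0648]
    [ 0.4512 -0.0626]
tallest tri [0.4238 0.073  0.1184]
    [0.4266 0.0751]
    [0.4278 0.076 ]
    [0.4198 0.0697]
    [0.4231 0.0728]
tall -13.316212706657353
tall2 -21.528761713754612
short -23.126326730967897
short2 -24.655085860521673
tallest -15.667034499543497
tallest2 -19.13261251740997
[164.2467 240.9463] [52, 46, 1658] [ 0.6084 -0.142 ]
[232.7739 243.4955] [52, 46, 1897] [ 0.6049 -0.035 ]
[301.4322 244.0377] [52, 47, 1909] [0.5978 0.0725]
```

>>> arm_command:
  moves:
    - {"x": 4, "y": -0.1, "z": -3, "wx": 0.15, "wy": 0, "wz": 0}
    - {"x": 8, "y": -0.1, "z": -5.7, "wx": 0.3, "wy": 0, "wz": 0}
    - {"x": 12, "y": -0.1, "z": -5.7, "wx": 0.4, "wy": 0, "wz": 0}
    - {"x": 16, "y": -0.1, "z": -5.7, "wx": 0.49, "wy": 0, "wz": 0}
    - {"x": 19, "y": -0.1, "z": -5.7, "wx": 0.49, "wy": 0, "wz": 0}
    - {"x": 22, "y": -0.1, "z": -5.7, "wx": 0.49, "wy": 0, "wz": 0}
    - {"x": 25, "y": -0.1, "z": -5.7, "wx": 0.49, "wy": 0, "wz": 0}
    - {"x": 28, "y": -0.1, "z": -5.7, "wx": 0.49, "wy": 0, "wz": 0}
    - {"x": 29.7, "y": -0.1, "z": -5.7, "wx": 0.49, "wy": 0, "wz": 0}
    - {"x": 29.7, "y": -0.1, "z": -5.7, "wx": 0.49, "wy": 0, "wz": 0}
    - {"x": 29.7, "y": -0.1, "z": -5.7, "wx": 0.49, "wy": 0, "wz": 0}

```text
time: 11.15
ee_pos: [0.4546, -0.0603, 0.0493]
tcp_rot: [-0.9, 1.377, 0.901]
wrist_force: [0.2, -0.3, 0.3]
opening: 0.0858
```

```bash
python3 look.py wrist w7
python3 - <<'E'
from h import *
from station import *
c=dict(np.load("last.npz"));p=state()["ee_pos"].copy();p[2]=.078;print(proj(c,p));s=read_camera("scene")["img"][110:290,170:410]
f=lambda i:cv2.resize(i,(390,292),interpolation=cv2.INTER_CUBIC)
cv2.imwrite("pics/p7.png",cv2.hconcat([f(c["img"]),f(s)])[:,:,::-1])
E
```

```text
11.15 [ 0.4546 -0.0603  0.0493] axes
 [[-0.0004 -0.9164  0.4003]
 [ 0.0002  0.4003  0.9164]
 [-1.      0.0004  0.0001]] open 0.08579488604970215 [ 0.2275 -0.3273  0.3261]
[260.09676122 319.96812956]
```

View pics/p7.png

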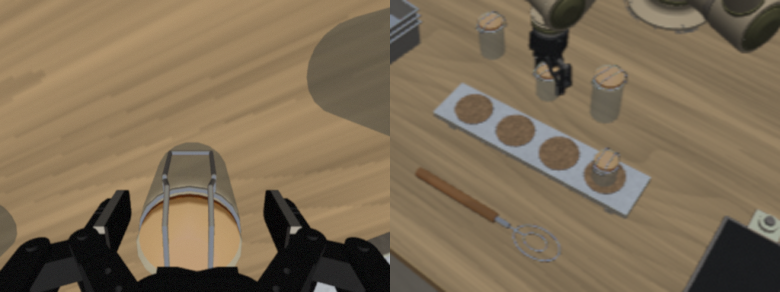

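>>> arm_command:
  claw: 255
  newtons: 35
  moves:
    - {"x": 0, "y": 0.1, "z": -0.3, "wx": 0, "wy": 0, "wz": 0}
    - {"x": 0, "y": 0.1, "z": -0.3, "wx": 0, "wy": 0, "wz": 0}
    - {"x": 0, "y": 0.1, "z": -0.3, "wx": 0, "wy": 0, "wz": 0}
    - {"x": 0, "y": 0.1, "z": -0.3, "wx": 0, "wy": 0, "wz": 0}
    - {"x": 0, "y": 0.1, "z": -0.3, "wx": 0, "wy": 0, "wz": 0}
    - {"x": 0, "y": 0.1, "z": -0.3, "wx": 0, "wy": 0, "wz": 0}
    - {"x": -1, "y": 0.1, "z": -0.3, "wx": 0, "wy": 0, "wz": 0}
    - {"x": -4, "y": 0, "z": 0, "wx": 0, "wy": 0, "wz": 0}
    - {"x": -8, "y": 0, "z": 0, "wx": 0, "wy": 0, "wz": 0}
    - {"x": -8, "y": -3, "z": 3, "wx": -0.1, "wy": 0, "wz": 0}
    - {"x": -8, "y": -5, "z": 6, "wx": -0.2, "wy": 0, "wz": 0}
    - {"x": -8, "y": -7, "z": 10, "wx": -0.3, "wy": 0, "wz": 0}
    - {"x": -8, "y": -8, "z": 14, "wx": -0.4, "wy": 0, "wz": 0}
    - {"x": -8, "y": -8, "z": 17, "wx": -0.489, "wy": 0, "wz": 0}
    - {"x": -8, "y": -8, "z": 18, "wx": -0.489, "wy": 0, "wz": 0}
    - {"x": -6, "y": -8, "z": 18, "wx": -0.489, "wy": 0, "wz": 0}
    - {"x": -5.5, "y": -8, "z": 18, "wx": -0.489, "wy": 0, "wz": 0}
    - {"x": -5.5, "y": -8, "z": 18, "wx": -0.489, "wy": 0, "wz": 0}

```text
time: 13.05
ee_pos: [0.5989, 0.0714, 0.1039]
tcp_rot: [-1.263, 1.175, 1.265]
wrist_force: [0.4, -0.8, -0.6]
opening: 0.0549
```

```bash
cat > chk.py <<'E'
import sys; from h import *; from station import *
np.set_printoptions(precision=4,suppress=True)
st=state();p=st["ee_pos"];print(p,st["wrist_force"],st["opening"])
cam=[read_camera(n) for n in("wrist","scene","side")]
b=[(100,384,150,370),(150,240,190,330),(130,260,190,330)]
out=[]
for c,(r0,r1,c0,c1) in zip(cam,b):
    out.append(cv2.resize(c["img"][r0:r1,c0:c1],(390,292),interpolation=cv2.INTER_CUBIC))
np.savez("chk.npz",a=np.array(cam,dtype=object))
cv2.imwrite(f"pics/{sys.argv[1]}.png",np.vstack([np.hstack(out[:2]),np.hstack([out[2],out[2]*0])])[:,:,::-1])
E
python3 chk.py p8
```

```text
[0.5989 0.0714 0.1039] [ 0.418  -0.7958 -0.5876] 0.05491096749174386
```

View pics/p8.png

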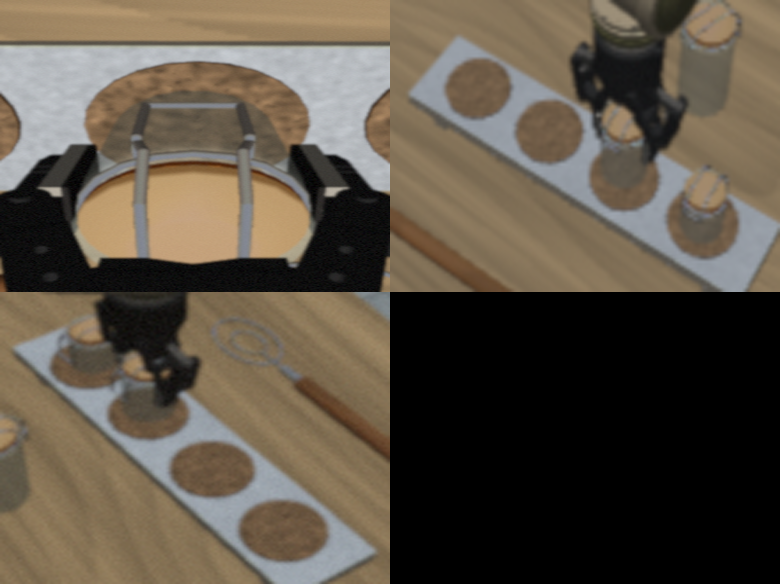

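Run:
```python
from h import *
np.set_printoptions(precision=4,suppress=True)
w,s,d=np.load("chk.npz",allow_pickle=True)["a"]
print("jar1 scene",onz(s,(303.4,208.6),.103),"cork .5938 .1792; base front",onz(s,(190+(706-390)/2.786,150+242/3.244),.044))
print("jar1 side",onz(d,(222.3,147.4),.103),"cork1 side ~.591 .1735+")
print("jar2 scene",onz(s,(273.3,189.5),.1336),"cork .6035 .0755")
print("jar2 side",onz(d,(243.8,164.7),.1336),"cork .599 .0697")
P=lambda x,y:(150+x*220/390,100+y*284/292)
print("jar2 wrist",onz(w,P(195,218),.1336),"cork", [onz(w,P(*q),.044)[:2] for q in [(86,115),(310,115),(198,62)]])
```

```text
jar1 scene [0.5982 0.182  0.103 ] cork .5938 .1792; base front [0.6115 0.1971 0.044 ]
jar1 side [0.5944 0.1722 0.103 ] cork1 side ~.591 .1735+
jar2 scene [0.6135 0.0786 0.1336] cork .6035 .0755
jar2 side [0.597  0.0591 0.1336] cork .599 .0697
jar2 wrist [0.5945 0.0718 0.1336] cork [array([0.5953, 0.0322]), array([0.5892, 0.114 ]), array([0.558 , 0.0704])]
```

>>> arm_command:
  moves:
    - {"x": 0.4, "y": 0, "z": 0.1, "wx": 0, "wy": 0, "wz": 0}
    - {"x": 0.8, "y": 0, "z": 0.1, "wx": 0, "wy": 0, "wz": 0}
    - {"x": 1.1, "y": 0, "z": 0.1, "wx": 0, "wy": 0, "wz": 0}
    - {"x": 1.1, "y": 0, "z": 0.1, "wx": 0, "wy": 0, "wz": 0}
    - {"x": 1.1, "y": 0, "z": 0.1, "wx": 0, "wy": 0, "wz": 0}

```text
time: 13.7
ee_pos: [0.5995, 0.0729, 0.0942]
tcp_rot: [-1.265, 1.172, 1.264]
wrist_force: [-3.9, -0.4, 8.3]
opening: 0.0551
```

>>> arm_command:
  claw: 0
  moves:
    - {"x": 0, "y": 0, "z": 0, "wx": 0, "wy": 0, "wz": 0}
    - {"x": 0, "y": 0, "z": 0, "wx": 0, "wy": 0, "wz": 0}
    - {"x": 0, "y": 0, "z": 0, "wx": 0, "wy": 0, "wz": 0}
    - {"x": 0, "y": 0, "z": 0, "wx": 0, "wy": 0, "wz": 0}
    - {"x": 0, "y": 0, "z": 0, "wx": 0, "wy": 0, "wz": 0}
    - {"x": 0, "y": 0, "z": 0, "wx": 0, "wy": 0, "wz": 0}
    - {"x": -4, "y": 0, "z": 0, "wx": 0, "wy": 0, "wz": 0}
    - {"x": -9, "y": 0, "z": 0, "wx": 0, "wy": 0, "wz": 0}
    - {"x": -14, "y": 0, "z": 0, "wx": 0, "wy": 0, "wz": 0}
    - {"x": -16, "y": 3, "z": -4, "wx": 0.1, "wy": 0, "wz": 0}
    - {"x": -16, "y": 6, "z": -8, "wx": 0.2, "wy": 0, "wz": 0}
    - {"x": -16, "y": 9, "z": -12, "wx": 0.3, "wy": 0, "wz": 0}
    - {"x": -16, "y": 12, "z": -16, "wx": 0.387, "wy": 0, "wz": 0}
    - {"x": -16, "y": 15, "z": -20, "wx": 0.387, "wy": 0, "wz": 0}
    - {"x": -16, "y": 18, "z": -24, "wx": 0.387, "wy": 0, "wz": 0}
    - {"x": -16, "y": 19.8, "z": -28, "wx": 0.387, "wy": 0, "wz": 0}
    - {"x": -16, "y": 19.8, "z": -31, "wx": 0.387, "wy": 0, "wz": 0}
    - {"x": -16, "y": 19.8, "z": -31, "wx": 0.387, "wy": 0, "wz": 0}

```text
time: 15.5
ee_pos: [0.4252, -0.2544, 0.2531]
tcp_rot: [-0.975, 1.342, 0.973]
wrist_force: [0.5, 0.6, -0.3]
opening: 0.0853
```

>>> arm_command:
  moves:
    - {"x": 4, "y": 0.1, "z": 0.3, "wx": 0, "wy": 0, "wz": 0}
    - {"x": 8, "y": 0.1, "z": 0.3, "wx": 0, "wy": 0, "wz": 0}
    - {"x": 11, "y": 0.1, "z": 0.3, "wx": 0, "wy": 0, "wz": 0}
    - {"x": 14, "y": 0.1, "z": 0.3, "wx": 0, "wy": 0, "wz": 0}
    - {"x": 17, "y": 0.1, "z": 0.3, "wx": 0, "wy": 0, "wz": 0}
    - {"x": 18.5, "y": 0.1, "z": 0.3, "wx": 0, "wy": 0, "wz": 0}
    - {"x": 18.5, "y": 0.1, "z": 0.3, "wx": 0, "wy": 0, "wz": 0}
    - {"x": 18.5, "y": 0.1, "z": 0.3, "wx": 0, "wy": 0, "wz": 0}

```text
time: 16.3
ee_pos: [0.426, -0.2476, 0.0689]
tcp_rot: [-0.978, 1.34, 0.977]
wrist_force: [-0.0, -0.0, -0.5]
opening: 0.0852
```

```bash
python3 look.py wrist w9;python3 chk.py p9
python3 - <<'E'
from h import *
from station import *
c=dict(np.load("last.npz"));p=state()["ee_pos"].copy();p[2]=.099;print(proj(c,p))
a=cv2.imread("pics/w9.png");b=cv2.imread("pics/p9.png");f=lambda i:cv2.resize(i,(390,292),interpolation=cv2.INTER_CUBIC)
b[292:,390:]=f(a);cv2.imwrite("pics/q9.png",b)
E
```

```text
16.3 [ 0.426  -0.2476  0.0689] axes
 [[ 0.0003 -0.9522  0.3054]
 [-0.0002  0.3054  0.9522]
 [-1.     -0.0003 -0.0001]] open 0.0852082155861046 [-0.0227 -0.0271 -0.4889]
[ 0.4261 -0.2479  0.0693] [-0.0303  0.105  -0.0414] 0.0856349745338917
[258.66873553 322.78924654]
```

View pics/q9.png

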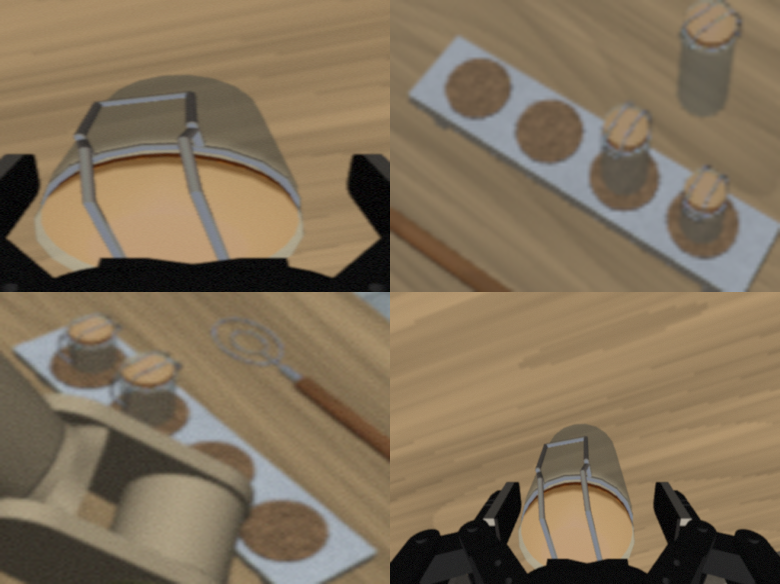

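>>> arm_command:
  claw: 255
  newtons: 40
  moves:
    - {"x": 0, "y": 0, "z": -0.5, "wx": -0.15, "wy": 0, "wz": 0}
    - {"x": 0, "y": 0, "z": -0.5, "wx": -0.15, "wy": 0, "wz": 0}
    - {"x": 0, "y": 0, "z": -0.5, "wx": -0.15, "wy": 0, "wz": 0}
    - {"x": 0, "y": 0, "z": -0.5, "wx": -0.15, "wy": 0, "wz": 0}
    - {"x": 0, "y": 0, "z": -0.5, "wx": -0.15, "wy": 0, "wz": 0}
    - {"x": 0, "y": 0, "z": -0.5, "wx": -0.15, "wy": 0, "wz": 0}
    - {"x": -1, "y": 0, "z": -0.5, "wx": -0.15, "wy": 0, "wz": 0}
    - {"x": -4, "y": 0, "z": 0, "wx": -0.15, "wy": 0, "wz": 0}
    - {"x": -8, "y": -1, "z": 2, "wx": -0.15, "wy": 0, "wz": 0}
    - {"x": -8, "y": -3, "z": 6, "wx": -0.2, "wy": 0, "wz": 0}
    - {"x": -8, "y": -5, "z": 10, "wx": -0.3, "wy": 0, "wz": 0}
    - {"x": -8, "y": -7, "z": 14, "wx": -0.387, "wy": 0, "wz": 0}
    - {"x": -8, "y": -9, "z": 18, "wx": -0.387, "wy": 0, "wz": 0}
    - {"x": -8, "y": -10.5, "z": 22, "wx": -0.387, "wy": 0, "wz": 0}
    - {"x": -8, "y": -10.6, "z": 25, "wx": -0.387, "wy": 0, "wz": 0}
    - {"x": -7, "y": -10.6, "z": 25.8, "wx": -0.387, "wy": 0, "wz": 0}
    - {"x": -5.5, "y": -10.6, "z": 25.8, "wx": -0.387, "wy": 0, "wz": 0}
    - {"x": -5.5, "y": -10.6, "z": 25.8, "wx": -0.387, "wy": 0, "wz": 0}
    - {"x": -5.5, "y": -10.6, "z": 25.8, "wx": -0.387, "wy": 0, "wz": 0}

```text
time: 18.4
ee_pos: [0.6051, -0.0353, 0.1235]
tcp_rot: [-1.263, 1.174, 1.264]
wrist_force: [-0.9, 0.2, -1.8]
opening: 0.06
```

Run:
```python
from h import *
np.set_printoptions(precision=4,suppress=True)
w,s,d=np.load("chk.npz",allow_pickle=True)["a"]
S=lambda x,y:(190+(x-390)/2.786,150+y/3.244)
D=lambda x,y:(190+x/2.786,130+(y-292)/2.246)
for n,z,a,b in [("j1",.103,(707,190),(93,330)),("j2",.123,(628,125),(150,370))]:
    print(n,onz(s,S(*a),z)[:2],onz(d,D(*b),z)[:2],tri((s,d),(S(*a),D(*b))))
for n,z,a,b in [("c1",.044,(702,222),(90,364)),("c2",.044,(625,178),(148,410))]:
    print(n,onz(s,S(*a),z)[:2],onz(d,D(*b),z)[:2])
```

```text
j1 [0.5974 0.1829] [0.5979 0.1723] [0.5978 0.1794 0.0986]
j2 [0.5994 0.0769] [0.6021 0.0674] [0.6009 0.0731 0.12  ]
c1 [0.5947 0.1808] [0.5913 0.1721]
c2 [0.6046 0.0793] [0.6023 0.0724]
```

>>> arm_command:
  moves:
    - {"x": 0.4, "y": -0.1, "z": 0.1, "wx": 0, "wy": 0, "wz": 0}
    - {"x": 0.8, "y": -0.1, "z": 0.1, "wx": 0, "wy": 0, "wz": 0}
    - {"x": 1.0, "y": -0.1, "z": 0.1, "wx": 0, "wy": 0, "wz": 0}
    - {"x": 1.0, "y": -0.1, "z": 0.1, "wx": 0, "wy": 0, "wz": 0}
    - {"x": 1.0, "y": -0.1, "z": 0.1, "wx": 0, "wy": 0, "wz": 0}

```text
time: 18.9
ee_pos: [0.6064, -0.0338, 0.1134]
tcp_rot: [-1.265, 1.172, 1.265]
wrist_force: [-0.1, 0.1, -1.8]
opening: 0.0601
```

>>> arm_command:
  moves:
    - {"x": 0.1, "y": 0, "z": 0, "wx": 0, "wy": 0, "wz": 0}
    - {"x": 0.15, "y": 0, "z": 0, "wx": 0, "wy": 0, "wz": 0}
    - {"x": 0.15, "y": 0, "z": 0, "wx": 0, "wy": 0, "wz": 0}

```text
time: 19.2
ee_pos: [0.6067, -0.0338, 0.1134]
tcp_rot: [-1.266, 1.171, 1.263]
wrist_force: [-4.3, 1.1, 9.1]
opening: 0.0598
```

>>> arm_command:
  claw: 0
  moves:
    - {"x": 0, "y": 0, "z": 0, "wx": 0, "wy": 0, "wz": 0}
    - {"x": 0, "y": 0, "z": 0, "wx": 0, "wy": 0, "wz": 0}
    - {"x": 0, "y": 0, "z": 0, "wx": 0, "wy": 0, "wz": 0}
    - {"x": 0, "y": 0, "z": 0, "wx": 0, "wy": 0, "wz": 0}
    - {"x": 0, "y": 0, "z": 0, "wx": 0, "wy": 0, "wz": 0}
    - {"x": 0, "y": 0, "z": 0, "wx": 0, "wy": 0, "wz": 0}
    - {"x": -4, "y": 0, "z": 0, "wx": 0, "wy": 0, "wz": 0}
    - {"x": -9, "y": 0, "z": 0, "wx": 0, "wy": 0, "wz": 0}
    - {"x": -14, "y": 0, "z": 0, "wx": 0, "wy": 0, "wz": 0}
    - {"x": -17, "y": 3, "z": 2, "wx": 0.1, "wy": 0, "wz": 0}
    - {"x": -17, "y": 7, "z": 4, "wx": 0.2, "wy": 0, "wz": 0}
    - {"x": -17, "y": 11, "z": 7, "wx": 0.3, "wy": 0, "wz": 0}
    - {"x": -17, "y": 15, "z": 10, "wx": 0.35, "wy": 0, "wz": 0}
    - {"x": -17, "y": 17.4, "z": 12, "wx": 0.35, "wy": 0, "wz": 0}
    - {"x": -17, "y": 17.4, "z": 12, "wx": 0.35, "wy": 0, "wz": 0}
    - {"x": -17, "y": 17.4, "z": 12, "wx": 0.35, "wy": 0, "wz": 0}

```text
time: 20.8
ee_pos: [0.4239, 0.0728, 0.2823]
tcp_rot: [-1.006, 1.325, 1.005]
wrist_force: [0.5, 0.7, 0.5]
opening: 0.0852
```

>>> arm_command:
  moves:
    - {"x": 4, "y": 0, "z": 0, "wx": 0, "wy": 0, "wz": 0}
    - {"x": 8, "y": 0, "z": 0, "wx": 0, "wy": 0, "wz": 0}
    - {"x": 11, "y": 0, "z": 0, "wx": 0, "wy": 0, "wz": 0}
    - {"x": 11, "y": 0, "z": 0, "wx": 0, "wy": 0, "wz": 0}
    - {"x": 11, "y": 0, "z": 0, "wx": 0, "wy": 0, "wz": 0}

```text
time: 21.3
ee_pos: [0.4249, 0.0722, 0.1723]
tcp_rot: [-1.004, 1.327, 1.004]
wrist_force: [0.2, -0.6, 0.5]
opening: 0.0855
```

```bash
python3 look.py wrist w10;python3 chk.py p10
python3 - <<'E'
from h import *
from station import *
c=dict(np.load("last.npz"));p=state()["ee_pos"].copy();p[2]=.119;print(proj(c,p))
a=cv2.imread("pics/w10.png");b=cv2.imread("pics/p10.png");f=lambda i:cv2.resize(i,(390,292),interpolation=cv2.INTER_CUBIC)
b[292:,390:]=f(a);cv2.imwrite("pics/q10.png",b)
E
```

```text
21.3 [0.4249 0.0722 0.1723] axes
 [[-0.     -0.9625  0.2713]
 [-0.      0.2713  0.9625]
 [-1.      0.     -0.    ]] open 0.08551698501773185 [ 0.1743 -0.6314  0.4928]
[0.4251 0.0723 0.173 ] [-0.129   0.9185  0.0573] 0.0854735274009262
[259.79512748 224.7573183 ]
```

View pics/q10.png

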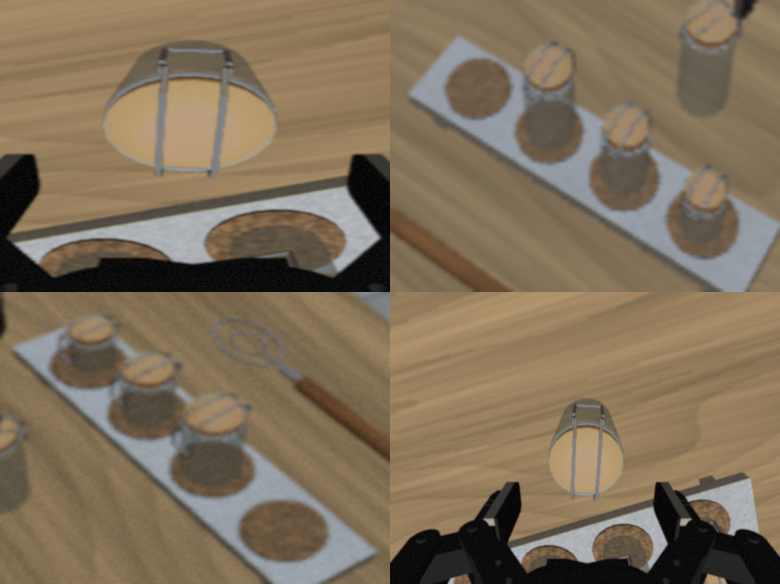

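>>> arm_command:
  moves:
    - {"x": 3, "y": 0.1, "z": -0.15, "wx": 0, "wy": 0, "wz": 0}
    - {"x": 5, "y": 0.1, "z": -0.15, "wx": 0, "wy": 0, "wz": 0}
    - {"x": 7, "y": 0.1, "z": -0.15, "wx": 0, "wy": 0, "wz": 0}
    - {"x": 8.6, "y": 0.1, "z": -0.15, "wx": 0, "wy": 0, "wz": 0}
    - {"x": 8.6, "y": 0.1, "z": -0.15, "wx": 0, "wy": 0, "wz": 0}
    - {"x": 8.6, "y": 0.1, "z": -0.15, "wx": 0, "wy": 0, "wz": 0}

```text
time: 22.1
ee_pos: [0.423, 0.0715, 0.0867]
tcp_rot: [-1.006, 1.325, 1.004]
wrist_force: [0.3, 0.3, 0.8]
opening: 0.085
```

>>> arm_command:
  claw: 255
  newtons: 40
  moves:
    - {"x": 0, "y": 0, "z": 0, "wx": 0, "wy": 0, "wz": 0}
    - {"x": 0, "y": 0, "z": 0, "wx": 0, "wy": 0, "wz": 0}
    - {"x": 0, "y": 0, "z": 0, "wx": 0, "wy": 0, "wz": 0}
    - {"x": 0, "y": 0, "z": 0, "wx": 0, "wy": 0, "wz": 0}
    - {"x": 0, "y": 0, "z": 0, "wx": 0, "wy": 0, "wz": 0}
    - {"x": 0, "y": 0, "z": 0, "wx": 0, "wy": 0, "wz": 0}
    - {"x": -1, "y": 0, "z": 0, "wx": 0, "wy": 0, "wz": 0}
    - {"x": -4, "y": 0, "z": 0, "wx": 0, "wy": 0, "wz": 0}
    - {"x": -8, "y": -1, "z": -3, "wx": 0, "wy": 0, "wz": 0}
    - {"x": -8, "y": -2, "z": -7, "wx": -0.1, "wy": 0, "wz": 0}
    - {"x": -8, "y": -4, "z": -11, "wx": -0.2, "wy": 0, "wz": 0}
    - {"x": -8, "y": -5.5, "z": -15, "wx": -0.3, "wy": 0, "wz": 0}
    - {"x": -8, "y": -7.4, "z": -20, "wx": -0.35, "wy": 0, "wz": 0}
    - {"x": -8, "y": -11, "z": -19, "wx": -0.35, "wy": 0, "wz": 0}
    - {"x": -8, "y": -15, "z": -18, "wx": -0.35, "wy": 0, "wz": 0}
    - {"x": -8, "y": -19, "z": -16.7, "wx": -0.35, "wy": 0, "wz": 0}
    - {"x": -8, "y": -23, "z": -15.6, "wx": -0.35, "wy": 0, "wz": 0}
    - {"x": -7, "y": -24.1, "z": -15.3, "wx": -0.35, "wy": 0, "wz": 0}
    - {"x": -5.5, "y": -24.1, "z": -15.3, "wx": -0.35, "wy": 0, "wz": 0}
    - {"x": -5.5, "y": -24.1, "z": -15.3, "wx": -0.35, "wy": 0, "wz": 0}

```text
time: 24.1
ee_pos: [0.6118, -0.1404, 0.1386]
tcp_rot: [-1.261, 1.174, 1.27]
wrist_force: [-0.3, 0.5, -2.4]
opening: 0.0651
```

>>> arm_command:
  moves:
    - {"x": 0.3, "y": -0.2, "z": -0.15, "wx": 0, "wy": 0, "wz": 0}
    - {"x": 0.6, "y": -0.2, "z": -0.15, "wx": 0, "wy": 0, "wz": 0}
    - {"x": 0.7, "y": -0.2, "z": -0.15, "wx": 0, "wy": 0, "wz": 0}
    - {"x": 0.7, "y": -0.2, "z": -0.15, "wx": 0, "wy": 0, "wz": 0}

```text
time: 24.5
ee_pos: [0.615, -0.1424, 0.1341]
tcp_rot: [-1.265, 1.172, 1.265]
wrist_force: [0.1, -0.8, -2.1]
opening: 0.065
```

>>> arm_command:
  moves:
    - {"x": 0.1, "y": 0, "z": 0, "wx": 0, "wy": 0, "wz": 0}
    - {"x": 0.25, "y": 0, "z": 0, "wx": 0, "wy": 0, "wz": 0}
    - {"x": 0.25, "y": 0, "z": 0, "wx": 0, "wy": 0, "wz": 0}
    - {"x": 0.25, "y": 0, "z": 0, "wx": 0, "wy": 0, "wz": 0}

```text
time: 24.9
ee_pos: [0.6152, -0.1424, 0.1314]
tcp_rot: [-1.265, 1.172, 1.265]
wrist_force: [-0.4, -1.2, -2.1]
opening: 0.0654
```

>>> arm_command:
  moves:
    - {"x": 0.1, "y": 0, "z": 0, "wx": 0, "wy": 0, "wz": 0}
    - {"x": 0.1, "y": 0, "z": 0, "wx": 0, "wy": 0, "wz": 0}
    - {"x": 0.1, "y": 0, "z": 0, "wx": 0, "wy": 0, "wz": 0}

```text
time: 25.2
ee_pos: [0.6153, -0.1424, 0.1314]
tcp_rot: [-1.266, 1.172, 1.264]
wrist_force: [-2.2, 1.0, 6.1]
opening: 0.065
```

Contact. Release, lift and back off for a final look.

>>> arm_command:
  claw: 0
  moves:
    - {"x": 0, "y": 0, "z": 0, "wx": 0, "wy": 0, "wz": 0}
    - {"x": 0, "y": 0, "z": 0, "wx": 0, "wy": 0, "wz": 0}
    - {"x": 0, "y": 0, "z": 0, "wx": 0, "wy": 0, "wz": 0}
    - {"x": 0, "y": 0, "z": 0, "wx": 0, "wy": 0, "wz": 0}
    - {"x": 0, "y": 0, "z": 0, "wx": 0, "wy": 0, "wz": 0}
    - {"x": 0, "y": 0, "z": 0, "wx": 0, "wy": 0, "wz": 0}
    - {"x": -4, "y": 0, "z": 0, "wx": 0, "wy": 0, "wz": 0}
    - {"x": -9, "y": 0, "z": 0, "wx": 0, "wy": 0, "wz": 0}
    - {"x": -14, "y": 0, "z": 0, "wx": 0, "wy": 0, "wz": 0}
    - {"x": -19, "y": 3, "z": 4, "wx": 0, "wy": 0, "wz": 0}
    - {"x": -22, "y": 8, "z": 8, "wx": 0, "wy": 0, "wz": 0}
    - {"x": -22, "y": 12, "z": 12, "wx": 0, "wy": 0, "wz": 0}
    - {"x": -22, "y": 16, "z": 15, "wx": 0, "wy": 0, "wz": 0}
    - {"x": -22, "y": 18, "z": 16, "wx": 0, "wy": 0, "wz": 0}
    - {"x": -22, "y": 18, "z": 16, "wx": 0, "wy": 0, "wz": 0}
    - {"x": -22, "y": 18, "z": 16, "wx": 0, "wy": 0, "wz": 0}

```text
time: 26.8
ee_pos: [0.4223, 0.0044, 0.3513]
tcp_rot: [-1.267, 1.171, 1.264]
wrist_force: [1.1, 0.5, -0.5]
opening: 0.0855
```

Run:
```python
from h import *; from station import *
w,s,d=[read_camera(n) for n in("wrist","scene","side")]
np.savez("fin.npz",a=np.array([w,s,d],dtype=object))
a=cv2.resize(w["img"][180:330,60:460],(800,300),interpolation=cv2.INTER_CUBIC)
b=cv2.resize(s["img"][140:260,180:340],(400,300),interpolation=cv2.INTER_CUBIC);c=cv2.resize(d["img"][135:265,180:340],(400,300),interpolation=cv2.INTER_CUBIC)
cv2.imwrite("pics/f.png",np.vstack([a,np.hstack([b,c])])[:,:,::-1])
```

```text
(no output)
```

View pics/f.png

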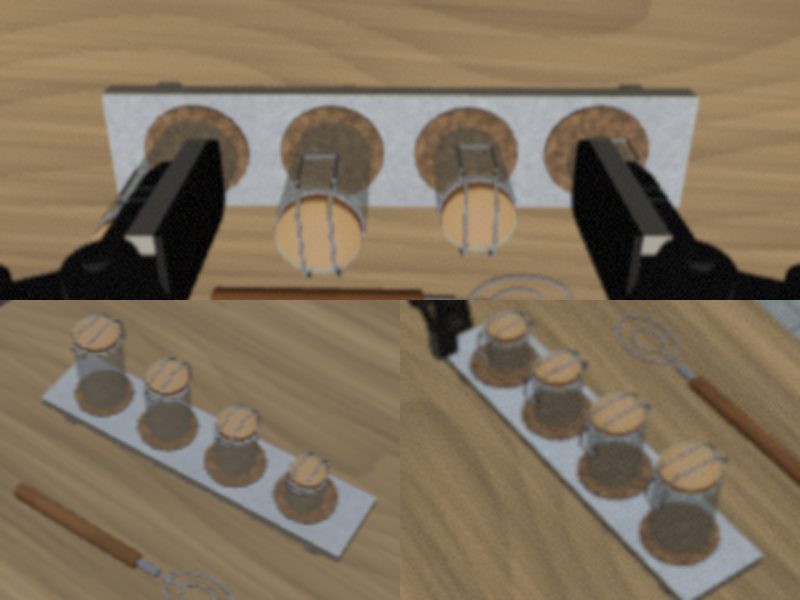

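Run:
```python
from h import *
np.set_printoptions(precision=4,suppress=True)
w,s,d=np.load("fin.npz",allow_pickle=True)["a"]
S=lambda x,y:(180+x/2.5,140+(y-300)/2.5)
D=lambda x,y:(180+(x-400)/2.5,135+(y-300)*130/300)
C={1:(.591,.178),2:(.599,.073),3:(.6067,-.034),4:(.6145,-.142)}
for k,h,a,b in [(4,.13,(98,334),(692,466)),(3,.11,(167,377),(619,414)),(2,.09,(238,424),(558,367)),(1,.07,(308,470),(508,326))]:
    p=tri((s,d),(S(*a),D(*b)));print(k,p,"z ref",.044+h-.0115,"mean at z",(onz(s,S(*a),.0325+h)+onz(d,D(*b),.0325+h))[:2]/2-C[k])
```

```text
4 [ 0.6184 -0.1405  0.1589] z ref 0.16249999999999998 mean at z [0.0042 0.0017]
3 [ 0.6086 -0.0328  0.1392] z ref 0.1425 mean at z [0.002  0.0009]
2 [0.6025 0.0756 0.1188] z ref 0.12250000000000001 mean at z [0.0036 0.0017]
1 [0.598  0.1784 0.1015] z ref 0.10250000000000001 mean at z [ 0.0067 -0.0003]
```

```bash
python3 -c "
from station import *
print(sign_off())"
```

```text
the job is handed in; nothing more can be done
None
```

All four jars are on the coasters in height order, and I handed the job in at about 27 s on the robot's clock. The loaf tins are at the −y end, so the tallest stands on coaster 4, the second tallest on 3, the second shortest on 2 and the shortest on 1.

**Position:** The last check (scene and side cameras) put the jar centres about 2 to 7 mm from their coaster centres, against the 13 mm limit. The shortest jar was farthest off, at about 7 mm. My own pixel readings set these figures. The cameras disagreed with each other by 5 to 10 mm in places, so I averaged them.

**State of the scene:** In the last picture all four jars stood upright and released, and the gripper was well clear. I never moved the arm near the tins or the whisk, but I did not re-measure their positions at the end.

**Corrections along the way:**
- I gripped the shortest jar about 8 mm off the pad centre because I first misjudged the height of the visible lid disc. I corrected for this before setting the jar down.
- I adjusted the lowering height in small steps, using the wrist force to find contact with the cork.

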